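# Refit the grate of a drip tray

## Robot

A 6-joint arm with a two-finger parallel gripper is mounted at the origin on the work surface. World frame = base frame: x ahead of the robot, y to its left, z up, the work surface at z = 0. Lengths are in m, angles in rad, forces in N, time in s.
With the tool pointing down it reaches from about 0.375 to 0.975 m from the base axis. Payload 3.8 kg.
Tool frame: the origin (TCP) lies midway between the tips of the shut fingers; the grasp point (between the pads) lies 19 mm behind it; x points along the fingers, y is the direction in which the jaws open and shut, and the axes are right-handed (so a half turn about x gives the same grasp; the last joint's range is limited). The gripper opens to 88 mm and grips with 3 to 60 N. Pads are 18 mm wide; open, the fingers measure 123 mm over their backs; the gripper's body (75 mm by 187 mm) begins 45 mm behind the grasp point.
Start: joints at [-1.249, 0.264, 1.604, -0, 1.274, -0.037], TCP at [0.237, -0.632, 0.212] pointing down, gripper open.
Joint ranges: [-2.63, 2.63], [-0.94, 2.18], [0.31, 2.57], [-1.31, 4.45], [0, 2.66], [-2.55, 2.55]. Speed limits (rad/s): [2.57, 2.57, 3.14, 3.14, 3.14, 3.14].

## Interface

Orientations are given as a rotation vector (axis times angle).
In Python, from cell import manip, inverse_kinematics, cams, order gives the robot as it stands. Calls block until the motion is done:
- manip.move_pose(position, orientation): joint-space move of the TCP to a pose.
- manip.move_linear(position, rate=0.15, rot=None): straight line of the TCP; rot=None keeps the orientation; rate is the mean speed in m/s.
- manip.set_joints(angles): joint-space move.
- manip.set_gripper(opening, force=None): finger opening in m; force is the grip in N (None keeps the last); returns when the fingers have stopped.
- manip.dwell(seconds).
- inverse_kinematics(position, orientation): joint angles nearest the present ones, or None.
- manip.state(): the state.
- cams.capture(name): name is "scene" or "top" or "wrist"; returns a dict with "image" (400x640x3 uint8, blue, green, red), "z_map" (400x640 float32, m along the optical axis (not along the pixel's ray), 0 where there is no reading), "intrinsics" (3x3 intrinsics, pixels), "k1" (the pictures are not rectified: a ray, as slopes to the right and down, at radius r is drawn at 1 + k1 r^2 times it, then the intrinsics apply), "position" and "orientation" of the camera in the world; the wrist camera has in their place "T_tool_cam" (4x4, takes a point from camera to tool coordinates, whose origin is the TCP and whose axes are the tool frame's). Camera axes: x right, y down, z forward; pixel columns grow to the right and rows downward; lengths in m; the calibration is good to about 2 mm. A picture is of the moment at which its call begins: read the wrist's pose just before it.
A pose or a line that the arm cannot do raises manip.IKError and nothing moves.
- order.close_job(): hands the job in, once; it reports no verdict.
The state is a dict: "clock": time; "joint_pos": joint angles; "joint_velocities": joint speeds; "tau": joint torques, N m; "tool_pos": TCP position; "tcp_rot": TCP orientation; "contact_force": force on the tool from outside, world axes, zero at the start; "moment": the same for the moment, N m; "gripper_width": finger opening in m.
Only numpy, scipy, OpenCV 4.12 (cv2) and the standard library are available. Lean on these libraries where they do the work, as an engineer would, in place of code of your own. Each camera call takes 0.05 s, during which the arm holds its last target.

## Task

Put the loose metal grate back on the black drip tray: hook the lip at its front edge under the tray's front rail, then pivot the rear down until the orange catch snaps over it and the grate lies flat and fully home. Work gently, feeling for the slot and never forcing the grate against the tray, leave everything else on the table where it is, and let go at the end.

Things in the scene. Friction and masses are not known exactly. Their poses are not given: they have to be found in the camera images.
- tray: Black drip tray, a casing fixed to the table: 264 (x) by 138 (y) by 42 mm high. Origin at the centre of its underside, x from its front end (slot) to its rear end (catch), z up. A grey liner in it carries all that the grate meets. THE LINER IS STUCK AT AN UNKNOWN, UNTRACKED PLACE, up to 30 mm forward or rearward (x) of the casing's middle; over 90 N would move it.
- front (a point): On the casing, 71.5 mm in -x and 40.5 mm above the tray's origin, axes of the tray: where, if the liner sits in the middle (else shifted in x with it), the liner's front rail has the lower edge of its inner face. The rail is an overhang, top 45.5 mm above the table; under it is the slot, 16 mm deep in -x and open downwards (nothing below within 30 mm).
- ledges (a point): On the casing, 34 mm above the tray's origin, axes of the tray: height of the two level side ledges (y 45 to 53 mm either side, running the length of the liner) on which the grate rests. Side walls at y = +-53 mm, 45.5 mm high. A grate that is home has its underside 34 and its top 44 mm above the table, with about 4 mm play in x and 3 mm to each side.
- back (a point): On the casing, 66 mm in +x and 44.5 mm above the tray's origin, axes of the tray: where, with the liner in the middle (else shifted in x with it), the orange catch's hook has its lower front edge. From 3 mm higher its face slopes back and up, 7 mm in x, 12 mm in z. 40 mm wide in y. The fixed rear wall's inner face is 6.5 mm behind this point, 58 mm high each side of the catch.
- tab (a point): Centre of the blue grip tab on the loose grate; grate axes: x from lip (front) to rear, z up. Tab 12 (x) by 40 (y) by 26 mm high, to be pinched across x, on the middle of a plate 140 (x) by 100 (y) by 10 mm thick, whose top is 13 and underside 23 mm below the tab's centre. Weighs 0.16 to 0.26 kg; lies flat on the table at the start.
- lip (a point): On top of the grate's lip, 2 mm behind its front edge: 80 mm in -x and 19.5 mm below the tab's centre, axes of the grate. The lip is 70 mm wide (y), 3.5 mm thick, level with the plate's underside, and stands out 12 mm in front of the plate.
- catch (a joint): How far the orange catch is pushed back, in m: 0 = sprung fully forward, 0.014 = end of travel. The grate's rear edge pushes it back about 3 to 7 mm on its way down, then it springs forward over the grate. Its spring gives 1 N at rest, 3 N pushed back; pressing the grate down past it takes about 4 to 12 N near its rear edge, more on the tab.
- rear (a point): Middle of the grate's upper rear edge: 70 mm in +x and 13 mm below the tab's centre, axes of the grate.
- mug: White mug, 80 mm wide, 95 mm high, origin under its centre. Leave it.
- syrup: Amber bottle, 56 mm wide, 170 mm high, origin under its centre. Leave it.
- jam: Red jar, 68 mm wide, 85 mm high, origin under its centre. Leave it.
- spoon: Steel spoon lying on the table. Leave it.
- cups: Stack of white paper cups, 86 mm wide, 140 mm high, origin under its centre. Leave it.
- caddy: Steel basket of sachets, 110 by 160 by 75 mm high, origin under its centre. Leave it.
There are look-alikes about, which are no part of the job. Of the things that look like the part that bears tab, the largest one is meant.

How it is judged:
On the way:
1. the grate's front lip is down below the rail's underside at the tray's front end, while the grate's rear is still raised (z of lip in the frame of tray between 0.018 and 0.0405 m and x of lip in the frame of tray between -0.118 and -0.044 m and angle between tab's own z axis and vertical above 0.08 rad), for 0.05 s.
At the end, for the whole second after the job is handed in: The grate lies flat in the tray (within 0.03 rad) and in line with it, its lip down under the front rail, its rear edge home (no more than 1.5 mm above its home height of 44 mm) and the catch sprung forward over it (pushed back less than 2 mm); the grate is at rest (angle between the z axis of tab and the z axis of tray, either way round below 0.03 rad and angle between the x axis of tab and the x axis of tray, either way round below 0.12 rad and z of rear in the frame of tray between 0.041 and 0.0455 m and z of lip in the frame of tray below 0.0395 m and x of lip in the frame of tray below -0.044 m and value of joint catch below 0.002 m and linear speed of cover below 0.02 m/s); the robot touches nothing.
It fails at once if the grate is forced against the tray with more than 30 N while its rear is raised (hooking) (contact force between cover and tray above 30 N and angle between tab's own z axis and vertical above 0.2 rad).
It fails at once if the grate is forced against the tray with more than 40 N (contact force between cover and tray above 40 N).
It fails at once if the gripper or arm pushes on the tray with more than 40 N (contact force between any of the fingers, the arm and tray above 40 N).
It fails at once if a bystander is moved by more than 30 mm (distance of any of mug, syrup, jam, spoon, cups, caddy from where it was at the start of the episode above 0.03 m).
It also fails if it takes over 69 s, if anything falls off the work surface, if the arm or the gripper's body presses on something with over 40 N, if the wrist force passes 120 N, or if a joint passes its speed limit or range.

## Working session

There is one attempt and no reset: what is moved stays moved. The work goes in short steps, each a Python script; the robot and the scene stay as the last script left them, time stands still between calls to the robot, and variables do not carry over. Pictures are saved under pics/ and viewed, and the job is handed in when it is done.

```bash
ls; mkdir -p pics; cat > h.py <<'E'
import numpy as np,cv2
from scipy.spatial.transform import Rotation as R
from cell import manip,inverse_kinematics,cams,order
def cap(n,f=None):
    s=manip.state(); c=cams.capture(n)
    if 'T_tool_cam' in c:
        T=np.eye(4);T[:3,:3]=R.from_rotvec(s['tcp_rot']).as_matrix();T[:3,3]=s['tool_pos']
        c['T']=T@np.array(c['T_tool_cam'])
    else:
        T=np.eye(4); o=np.array(c['orientation'])
        T[:3,:3]=o if o.shape==(3,3) else R.from_rotvec(o).as_matrix();T[:3,3]=c['position'];c['T']=T
    if f: cv2.imwrite('pics/'+f,c['image'])
    return c
def rays(c,uv):
    uv=np.atleast_2d(uv).astype(float);K=np.array(c['intrinsics'])
    d=np.c_[(uv[:,0]-K[0,2])/K[0,0],(uv[:,1]-K[1,2])/K[1,1]];s=d.copy()
    for _ in range(20): s=d/(1+c['k1']*(s**2).sum(1,keepdims=True))
    return np.c_[s,np.ones(len(s))]
def onplane(c,uv,z):
    d=rays(c,uv)@c['T'][:3,:3].T;p=c['T'][:3,3]
    return p+d*((z-p[2])/d[:,2])[:,None]
def cloud(c):
    h,w=c['z_map'].shape;u,v=np.meshgrid(np.arange(w),np.arange(h))
    r=rays(c,np.c_[u.ravel(),v.ravel()])*c['z_map'].reshape(-1,1)
    return (r@c['T'][:3,:3].T+c['T'][:3,3]).reshape(h,w,3)
E
python3 - <<'E'
from h import *
for n in('scene','top','wrist'):
    c=cap(n,n+'0.png');print(n,c['k1'],c['T'].round(3).tolist(),np.array(c['intrinsics']).round(1).tolist(),c.get('orientation'))
print(manip.state())
E
```

```text
pics
scene -0.07710744312629672 [[-0.368, 0.51, -0.777, 1.411], [0.93, 0.206, -0.305, 0.341], [0.005, -0.835, -0.55, 0.677], [0.0, 0.0, 0.0, 1.0]] [[428.3, 0.0, 320.1], [0.0, 428.3, 190.7], [0.0, 0.0, 1.0]] [-1.33219183 -1.96585155  1.05433544]
top -0.01170374336880678 [[-0.014, -0.994, 0.109, 0.407], [-1.0, 0.011, -0.021, 0.02], [0.02, -0.109, -0.994, 1.371], [0.0, 0.0, 0.0, 1.0]] [[485.8, 0.0, 324.6], [0.0, 485.8, 201.1], [0.0, 0.0, 1.0]] [-2.16121821  2.18869514 -0.14096372]
wrist -0.06806480202748823 [[0.352, -0.9, -0.257, 0.304], [-0.936, -0.339, -0.095, -0.606], [-0.002, 0.274, -0.962, 0.385], [0.0, 0.0, 0.0, 1.0]] [[336.0, 0.0, 321.7], [0.0, 336.0, 196.1], [0.0, 0.0, 1.0]] None
{'clock': 0.15, 'joint_pos': array([-1.24888874e+00,  2.64556231e-01,  1.60507542e+00,  1.17466668e-05,
        1.27370799e+00, -3.69096659e-02]), 'joint_velocities': array([-0.00041601, -0.00442379, -0.00417801,  0.00086657, -0.00059993,
        0.00029751]), 'tau': array([ 6.56014017e-04, -5.02847850e+01, -3.57468867e+01,  7.29299546e-02,
        2.49933213e-02, -9.01068574e-05]), 'tool_pos': array([ 0.23684071, -0.63143371,  0.21048199]), 'tcp_rot': array([ 2.02638996,  0.36932652, -2.02687808]), 'contact_force': array([-0.56604528,  0.42584936, -0.17122496]), 'moment': array([-0.00655898,  0.01925972,  0.01549294]), 'gripper_width': 0.08811025669996227}
```

View pics/top0.png

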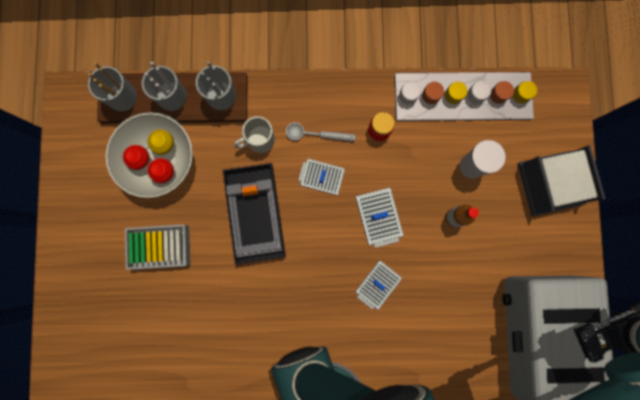

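View pics/scene0.png

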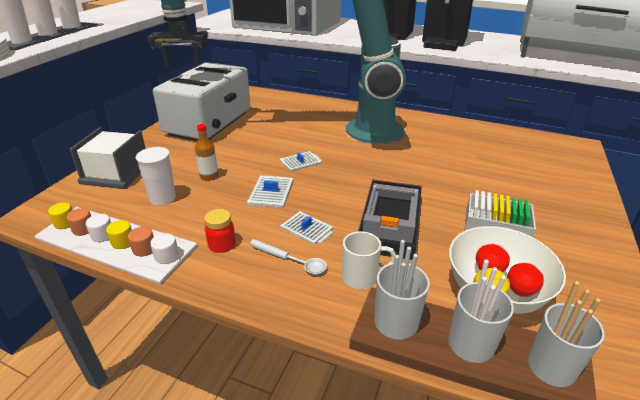

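View pics/wrist0.png

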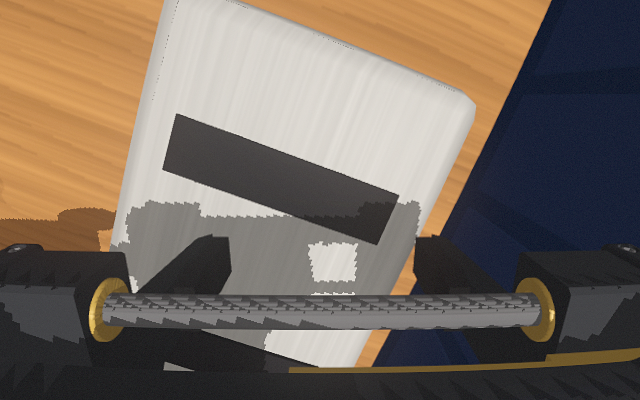

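Top view: the tray is at about (255,213) with its orange catch at (250,190), so its rear faces away from the robot. The largest grate is at (380,217), with its lip at the bottom (387,240). The two smaller grates, at (322,177) and (379,285), are decoys. Next I'll measure.

```bash
cat > m.py <<'E'
from h import *
import sys
c=cap('top');P=cloud(c);im=c['image'];hsv=cv2.cvtColor(im,cv2.COLOR_BGR2HSV)
def show(x0,x1,y0,y1,f,s=6): cv2.imwrite('pics/'+f,cv2.resize(im[y0:y1,x0:x1],None,fx=s,fy=s,interpolation=cv2.INTER_NEAREST))
show(345,415,175,255,'g1.png',7);show(215,295,155,270,'t1.png',5)
b=cv2.inRange(hsv,(105,120,60),(125,255,255))
n,l,st,ce=cv2.connectedComponentsWithStats(b)
for i in range(1,n):
    if st[i,4]>15 and 270<ce[i][0]<420:
        r=cv2.minAreaRect(np.argwhere(l==i)[:,::-1].astype(np.float32));print('blue',ce[i],st[i],r,onplane(c,ce[i],.036),np.median(P[l==i],0))
o=cv2.inRange(hsv,(5,180,120),(15,255,255));o[:, :235]=0;o[:,270:]=0;o[:175]=0;o[205:]=0
uv=np.argwhere(o)[:,::-1];print('orange',uv.mean(0),uv.min(0),uv.max(0),onplane(c,uv.mean(0),.055),np.median(P[o>0],0))
# casing: dark
d=((hsv[...,2]<50)*255).astype(np.uint8);d[:, :215]=0;d[:,295:]=0;d[:160]=0;d[270:]=0
n,l,st,ce=cv2.connectedComponentsWithStats(d)
i=1+np.argmax(st[1:,4]);q=np.argwhere(l==i)[:,::-1].astype(np.float32);r=cv2.minAreaRect(q);bx=cv2.boxPoints(r);print('tray',st[i],r);w=onplane(c,bx,.042);print(w.round(4));print(w.mean(0),np.linalg.norm(np.diff(w,axis=0),axis=1))
# grate bright
g=((hsv[...,1]<60)&(hsv[...,2]>100))|(b>0);g=(g*255).astype(np.uint8);m=np.zeros_like(g);m[180:252,350:412]=255;g&=m
g=cv2.morphologyEx(g,cv2.MORPH_CLOSE,np.ones((3,3)))
q=np.argwhere(g)[:,::-1].astype(np.float32);r=cv2.minAreaRect(q);bx=cv2.boxPoints(r);print('grate',r);w=onplane(c,bx,.008);print(w.round(4));print(w.mean(0),np.linalg.norm(np.diff(w,axis=0),axis=1))
E
python3 m.py
```

```text
blue [322.23809524 176.11904762] [320 171   6  12  42] ((322.1764831542969, 176.29412841796875), (3.395498752593994, 11.641709327697754), 14.03624439239502) [[ 0.62295641 -0.00308096  0.036     ]] [ 0.62556528 -0.00264414  0.02646769]
blue [379.34615385 215.55128205] [371 212  17   8  78] ((379.3018798828125, 215.5565948486328), (4.807619094848633, 16.20854377746582), 74.05460357666016) [[ 0.51111821 -0.15939158  0.036     ]] [ 0.51190505 -0.15924975  0.03477038]
blue [378.7755102 284.6122449] [374 280  11  10  49] ((378.6097412109375, 284.4878234863281), (12.806248664855957, 3.7481703758239746), 38.65980911254883) [[ 0.32274985 -0.1529853   0.036     ]] [ 0.32137067 -0.1544615   0.02596383]
orange [249.10344828 189.33333333] [242 186] [256 193] [[0.58557177 0.19702293 0.055     ]] [0.58567014 0.19699179 0.05846009]
tray [ 235  190   38   55 1505] ((254.56509399414062, 217.06442260742188), (50.77910614013672, 32.24070358276367), 81.57302856445312)
[[0.574  0.2377 0.042 ]
 [0.5861 0.1502 0.042 ]
 [0.4479 0.1301 0.042 ]
 [0.4362 0.2167 0.042 ]]
[0.51103264 0.18364932 0.042     ] [0.088311   0.1396628  0.08735538]
grate ((379.50390625, 217.68077087402344), (54.37759017944336, 35.696258544921875), 74.74488067626953)
[[ 0.5692 -0.0959  0.008 ]
 [ 0.5949 -0.1944  0.008 ]
 [ 0.4458 -0.2305  0.008 ]
 [ 0.4209 -0.133   0.008 ]]
[ 0.50770611 -0.16343489  0.008     ] [0.10182342 0.15342791 0.10069712]
```

View pics/g1.png

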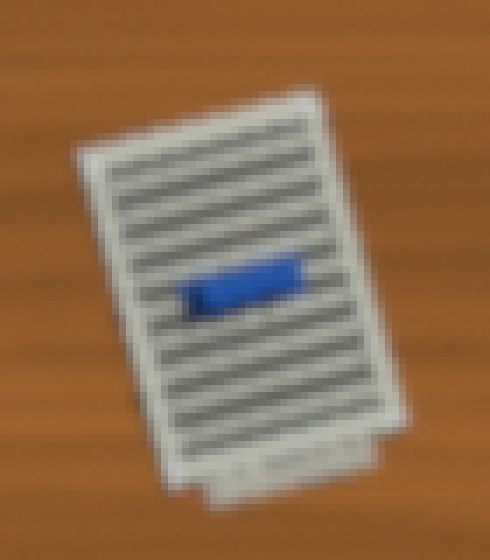

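View pics/t1.png

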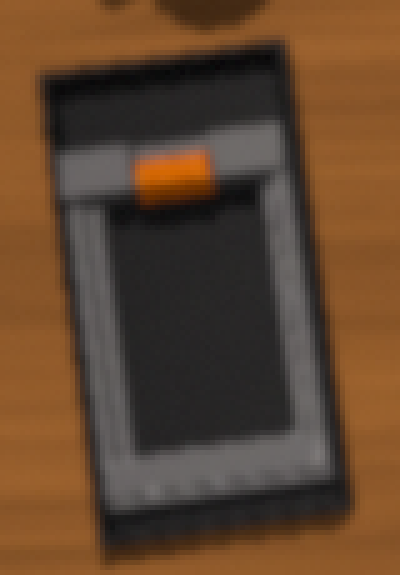

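```bash
cat >> h.py <<'E'
def toolrot(yaw,tilt=0,flip=1):
    # tool y along grate +x*flip; tilt>0: rear raised
    e=np.array([np.cos(yaw),np.sin(yaw),0]);w=np.array([0,0,1.]);l=np.cross(w,e)
    Rg=np.c_[e*np.cos(tilt)+w*np.sin(tilt),l,w*np.cos(tilt)-e*np.sin(tilt)]
    x=-Rg[:,2];y=flip*Rg[:,0]
    return np.c_[x,y,np.cross(x,y)],Rg
E
python3 - <<'E'
from h import *
s=manip.state();c=cap('wrist');print(R.from_rotvec(s['tcp_rot']).as_matrix().round(3));print(np.array(c['T_tool_cam']).round(4))
Ttc=np.array(c['T_tool_cam'])
for nm,ctr,yaw,z in(('tray',[.517,.189],.15,.045),('grate',[.511,-.159],.244,.01)):
  for f in(1,-1):
    M,_=toolrot(yaw,0,f);T=np.eye(4);T[:3,:3]=M;T[:3,3]=[0,0,.24];c['T']=T@Ttc
    o=onplane(c,[320,130],z)[0];p=np.array([ctr[0]-o[0],ctr[1]-o[1],.24])
    q=inverse_kinematics(p,R.from_matrix(M).as_rotvec());print(nm,f,o.round(3),p.round(3),None if q is None else np.round(q,2))
    for t in (.3,):
      M2,_=toolrot(yaw,t,f);q=inverse_kinematics([.5,.18,.08],R.from_matrix(M2).as_rotvec());print(q)
E
```

```text
[[-0.     0.351 -0.936]
 [ 0.001 -0.936 -0.351]
 [-1.    -0.001 -0.   ]]
[[-2.000e-04 -2.739e-01  9.618e-01 -1.748e-01]
 [ 1.000e+00  8.000e-04  4.000e-04 -2.000e-04]
 [-9.000e-04  9.618e-01  2.739e-01 -7.150e-02]
 [ 0.000e+00  0.000e+00  0.000e+00  1.000e+00]]
tray 1 [-0.008  0.04   0.045] [0.525 0.149 0.24 ] [ 0.23  0.    1.85 -0.    1.29  0.08]
[ 0.33661335 -0.06697419  2.26096823 -0.09019079  0.65447353  0.25008479]
tray -1 [ 0.008 -0.04   0.045] [0.509 0.229 0.24 ] None
None
grate 1 [-0.011  0.036  0.01 ] [ 0.522 -0.195  0.24 ] [-0.4   0.02  1.82 -0.    1.29 -0.65]
[ 0.31272703 -0.07087709  2.26457129 -0.0335916   0.64883676  0.09243549]
grate -1 [ 0.011 -0.036  0.01 ] [ 0.5   -0.123  0.24 ] None
None
```

```bash
python3 - <<'E'
from h import *
import pickle
M,_=toolrot(.15)
manip.move_pose([.525,.149,.24],R.from_matrix(M).as_rotvec());manip.dwell(.3)
c=cap('wrist','wt.png');pickle.dump(c,open('wt.pkl','wb'))
M,_=toolrot(.244)
manip.move_pose([.522,-.195,.22],R.from_matrix(M).as_rotvec());manip.dwell(.3)
c=cap('wrist','wg.png');pickle.dump(c,open('wg.pkl','wb'))
s=manip.state();print(s['clock'],s['contact_force'])
E
```

```text
5.175 [ 0.29662593 -0.8327113   0.19766228]
```

View pics/wt.png

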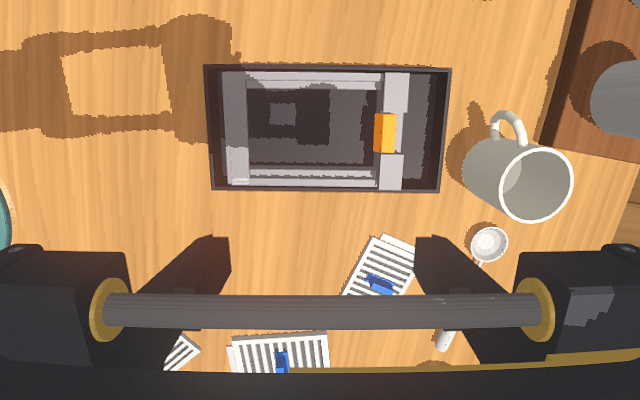

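View pics/wg.png

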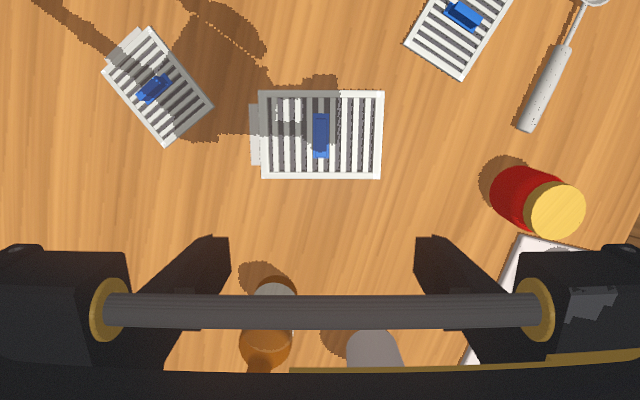

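The wrist view shows the tray casing at (205..451, 67..191), the front rail at u≈224–249 and the catch at u≈375–397. The grate plate is at (260..384, 91..180), its lip at u≈250 and its tab at (320,134). Next I'll get exact geometry from both images and the depth.

```bash
python3 - <<'E'
from h import *
import pickle
c=pickle.load(open('wg.pkl','rb'));P=cloud(c)
im=c['image'];hsv=cv2.cvtColor(im,cv2.COLOR_BGR2HSV)
b=cv2.inRange(hsv,(105,120,50),(125,255,255));b[:, :290]=0;b[:,350:]=0;b[:100]=0;b[170:]=0
top=(b>0)&(P[...,2]>.033)
q=P[top];print('tab top',q.mean(0),np.percentile(q[:,2],[5,50,95]));r=cv2.minAreaRect((q[:,:2]*1000).astype(np.float32));print(r)
roi=np.zeros(b.shape,bool);roi[80:190,240:395]=1
pl=roi&(P[...,2]>.007)&(P[...,2]<.0125);q=P[pl];r=cv2.minAreaRect((q[:,:2]*1000).astype(np.float32));print('plate',r,np.median(q[:,2]))
np.save('gp.npy',q)
white=roi&(hsv[...,1]<70)&(hsv[...,2]>150)
for z in (.01,):
  uv=np.argwhere(white)[:,::-1];uv=uv[uv[:,0]>258];w=onplane(c,uv,z);r=cv2.minAreaRect((w[:,:2]*1000).astype(np.float32));print('white',r)
c=pickle.load(open('wt.pkl','rb'));P=cloud(c)
w=onplane(c,[(205,67),(451,70),(438,191),(212,189)],.042);print('corners',w.round(4),w.mean(0));d=[w[1]-w[0],w[2]-w[3]];print([np.arctan2(x[1],x[0]) for x in d],[np.linalg.norm(x) for x in d],np.linalg.norm(w[1]-w[2]),np.linalg.norm(w[0]-w[3]))
roi=np.zeros(b.shape,bool);roi[55:200,195:460]=1
q=P[roi&(P[...,2]>.03)&(P[...,2]<.08)];r=cv2.minAreaRect((q[:,:2]*1000).astype(np.float32));print('tray depth',r)
h,e=np.histogram(q[:,2],bins=np.arange(.03,.066,.001));print(list(zip(e.round(3),h)))
cv2.imwrite('pics/wtz.png',cv2.resize(im[50:205,190:465],None,fx=2.8,fy=2.8,interpolation=cv2.INTER_CUBIC))
E
```

```text
tab top [ 0.51369948 -0.16141797  0.03858102] [0.03646286 0.03770518 0.03920017]
((512.0612182617188, -153.29434204101562), (11.653478622436523, 57.476959228515625), 13.893190383911133)
plate ((509.2734680175781, -163.52503967285156), (150.78440856933594, 100.6312026977539), 13.448429107666016) 0.010999109361865322
white ((513.757568359375, -162.4478759765625), (141.5948486328125, 100.70187377929688), 13.670404434204102)
corners [[0.3883 0.2358 0.042 ]
 [0.6465 0.2721 0.042 ]
 [0.6639 0.1402 0.042 ]
 [0.405  0.1034 0.042 ]] [0.52592382 0.18788301 0.042     ]
[np.float64(0.1397102596721712), np.float64(0.1411214834693737)] [np.float64(0.26075399768535684), np.float64(0.2614572014684619)] 0.1331300571077324 0.13350697734361436
tray depth ((525.21826171875, 188.22735595703125), (264.7819519042969, 138.94308471679688), 7.810405731201172)
[(np.float64(0.03), np.int64(134)), (np.float64(0.031), np.int64(111)), (np.float64(0.032), np.int64(153)), (np.float64(0.033), np.int64(160)), (np.float64(0.034), np.int64(393)), (np.float64(0.035), np.int64(994)), (np.float64(0.036), np.int64(746)), (n
[... 293 characters left out ...]
loat64(0.045), np.int64(462)), (np.float64(0.046), np.int64(1436)), (np.float64(0.047), np.int64(1890)), (np.float64(0.048), np.int64(552)), (np.float64(0.049), np.int64(72)), (np.float64(0.05), np.int64(50)), (np.float64(0.051), np.int64(50)), (np.float64(0.052), np.int64(40)), (np.float64(0.053), np.int64(36)), (np.float64(0.054), np.int64(39)), (np.float64(0.055), np.int64(35)), (np.float64(0.056), np.int64(48)), (np.float64(0.057), np.int64(60)), (np.float64(0.058), np.int64(312)), (np.float64(0.059), np.int64(882)), (np.float64(0.06), np.int64(720)), (np.float64(0.061), np.int64(335)), (np.float64(0.062), np.int64(95)), (np.float64(0.063), np.int64(4)), (np.float64(0.064), np.int64(1))]
```

View pics/wtz.png

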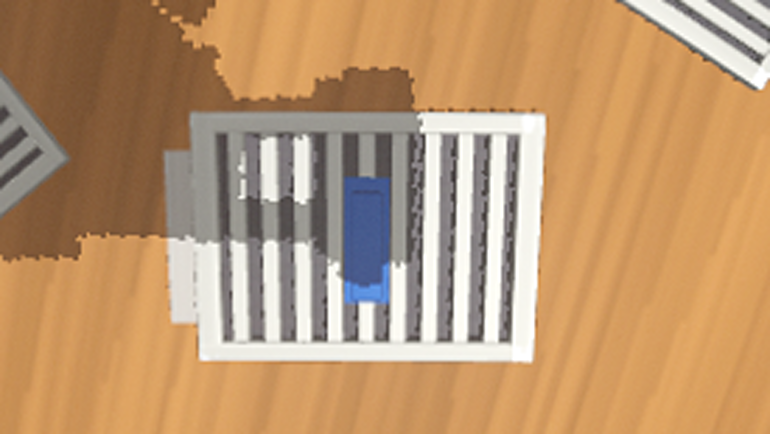

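```bash
python3 - <<'E'
from h import *
import pickle
c=pickle.load(open('wt.pkl','rb'));P=cloud(c);im=c['image']
cv2.imwrite('pics/wtz2.png',cv2.resize(im[50:205,190:465],None,fx=2.8,fy=2.8,interpolation=cv2.INTER_NEAREST))
yaw=.139;C=np.array([.5255,.188])
e=np.array([np.cos(yaw),np.sin(yaw)]);l=np.array([-e[1],e[0]])
roi=np.zeros(P.shape[:2],bool);roi[55:200,195:460]=1
q=P[roi];X=(q[:,:2]-C)@e;Y=(q[:,:2]-C)@l;Z=q[:,2]-.001
print('cas x',np.percentile(X[(Z>.03)],[.3,99.7]),'y',np.percentile(Y[Z>.03],[.3,99.7]))
for y0,y1 in((-.05,-.047),(-.03,-.025),(-.01,-.005),(.005,.01),(.025,.03),(.047,.05)):
    m=(Y>y0)&(Y<y1)
    for k in range(-134,134,3):
        pass
    xs=np.arange(-.135,.135,.003);print(y0,[f"{int(x*1000)}:{np.median(Z[m&(X>=x)&(X<x+.003)])*1000:.0f}" for x in xs if (m&(X>=x)&(X<x+.003)).any()])
# profile across y at x=-0.02..0.02
m=(abs(X)<.02);print('Y',[f"{int(round(y*1000))}:{np.median(Z[m&(Y>=y)&(Y<y+.002)])*1000:.0f}" for y in np.arange(-.07,.07,.002) if (m&(Y>=y)&(Y<y+.002)).any()])
E
```

```text
cas x [-0.13153277  0.13127124] y [-0.06863046  0.06924777]
-0.05 ['-132:43', '-129:29', '-126:9', '-123:9', '-113:41', '-110:41', '-107:45', '-104:47', '-101:46', '-98:46', '-95:47', '-92:46', '-89:46', '-86:35', '-83:36', '-80:35', '-77:35', '-74:35', '-71:34', '-68:35', '-65:34', '-62:35', '-59:35', '-56:35', '-53:35', '-50:35', '-47:35', '-44:35', '-41:35', '-38:35', '-35:35', '-32:35', '-29:35', '-26:35', '-23:35', '-20:35', '-17:35', '-14:35', '-11:35', '-8:34', '-5:35', '-2:35', '0:35', '3:35', '6:35', '9:35', '12:35', '15:35', '18:35', '21:34', '24:35', '27:36', '30:35', '33:35', '36:34', '39:35', '42:34', '45:36', '48:35', '51:35', '54:35', '57:53', '60:59', '63:59', '66:59', '69:59', '72:59', '75:59', '78:59', '81:59', '93:9', '96:9', '99:9', '102:9', '105:9', '108:9', '111:8', '114:9', '117:9', '120:8', '123:8', '126:31', '129:43']
-0.03 ['-135:42', '-132:43', '-129:28', '-126:9', '-123:9', '-113:41', '-110:41', '-107:43', '-104:46', '-101:46', '-98:46', '-95:46', '-92:46', '-89:46', '-86:9', '-83:9', '-80:9', '-77:9', '-74:9', '-71:8', '-68:9', '-65:9', '-62:9', '-59:9', 
[... 3508 characters left out ...]
, '102:9', '105:9', '108:9', '111:8', '114:9', '117:9', '120:9', '123:9', '126:29', '129:43']
Y ['-70:42', '-68:43', '-66:42', '-64:39', '-62:46', '-60:46', '-58:46', '-56:46', '-54:41', '-52:35', '-50:35', '-48:35', '-46:22', '-44:9', '-42:9', '-40:9', '-38:9', '-36:9', '-34:9', '-32:9', '-30:9', '-28:9', '-26:9', '-24:9', '-22:9', '-20:9', '-18:9', '-16:9', '-14:9', '-12:9', '-10:9', '-8:9', '-6:9', '-4:9', '-2:9', '0:9', '2:9', '4:9', '6:9', '8:9', '10:9', '12:9', '14:9', '16:9', '18:9', '20:9', '22:9', '24:9', '26:9', '28:8', '30:9', '32:414', '34:8', '36:9', '38:9', '40:9', '42:9', '44:9', '46:35', '48:34', '50:35', '52:37', '54:46', '56:46', '58:46', '60:46', '64:36', '66:43', '68:42']
```

View pics/wtz2.png

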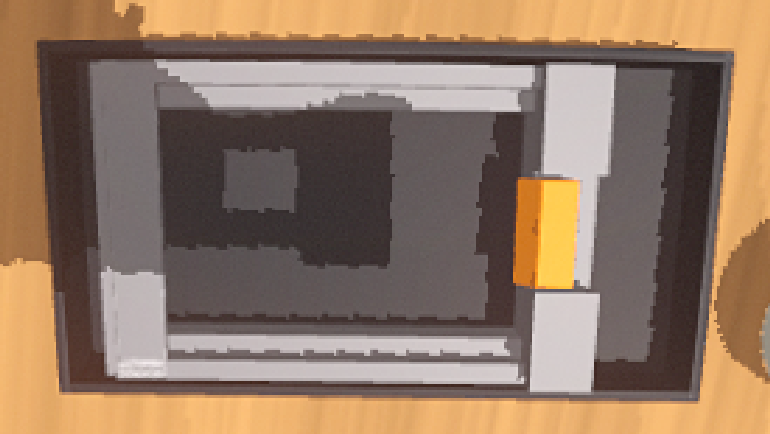

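Measurements agree: rail inner edge at tray x ≈ −86.5 mm and rear wall at +57.5 mm, both giving a liner offset of about −15 mm. The catch face at about +51 mm fits too. Now I'll grasp the grate.

```bash
cat >> h.py <<'E'
YAW=.139;C=np.array([.5255,.188,0]);XR=-.0865
D=.003 # tip height above plate top in grasp
def tcp_for(px,pz,tilt,y=0,dy=0,dyaw=0,yaw0=YAW):
    M,Rg=toolrot(yaw0+dyaw,tilt)
    _,Rt=toolrot(yaw0,0)
    # plate front-lower corner mid at tray (px,y,pz); TCP rel: (70,dy,10+D)
    p=C+Rt@np.array([px,y,pz])+Rg@np.array([.070,dy,.010+D])
    return p,R.from_matrix(M).as_rotvec()
def go(px,pz,tilt,rate=.05,**k):
    p,r=tcp_for(px,pz,tilt,**k);manip.move_linear(p,rate=rate,rot=r);return p
def F():
    s=manip.state();_,Rt=toolrot(YAW,0);return (Rt.T@s['contact_force']).round(2),(Rt.T@s['moment']).round(2),round(s['clock'],2)
E
python3 - <<'E'
from h import *
M,_=toolrot(.2386);r=R.from_matrix(M).as_rotvec()
G=np.array([.5138,-.1624])
manip.move_pose([*G,.08],r);manip.set_gripper(.045,15)
manip.move_linear([*G,.0135],rate=.06);print(F(),manip.state()['tool_pos'])
manip.set_gripper(.0,10);manip.set_gripper(0,45);print(F(),manip.state()['gripper_width'])
manip.move_linear([*G,.11],rate=.1);manip.dwell(.2);print(F(),manip.state()['gripper_width'],manip.state()['tool_pos'])
cap('scene','s1.png');cap('top','t2.png');cap('wrist','w1.png')
E
```

```text
(array([ 0.14,  0.36, -0.18]), array([-0.03, -0.09, -0.03]), 7.84) [ 0.51428533 -0.16255605  0.01397853]
(array([ 0.37, -0.05, -0.23]), array([-0.04, -0.07,  0.02]), 8.82) 0.00019663863968937331
(array([ 0.16, -0.24,  0.61]), array([-0.01, -0.07, -0.03]), 10.13) 0.0002852166788488569 [ 0.51322273 -0.16220493  0.10914018]
```

View pics/w1.png

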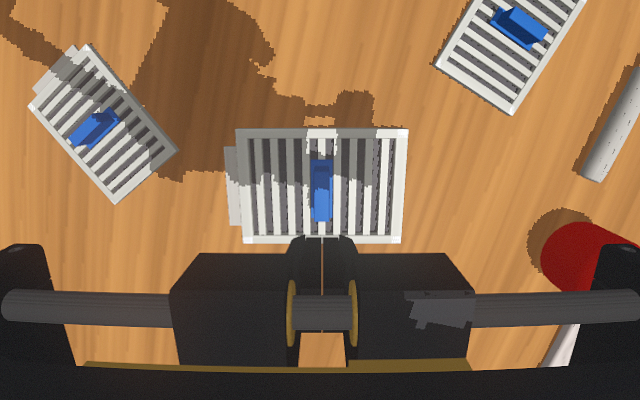

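View pics/s1.png

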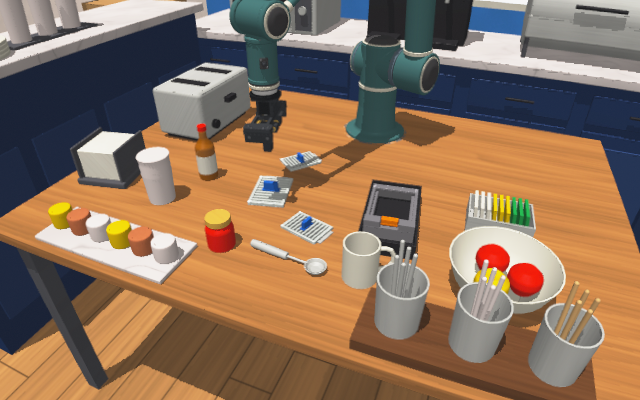

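View pics/t2.png

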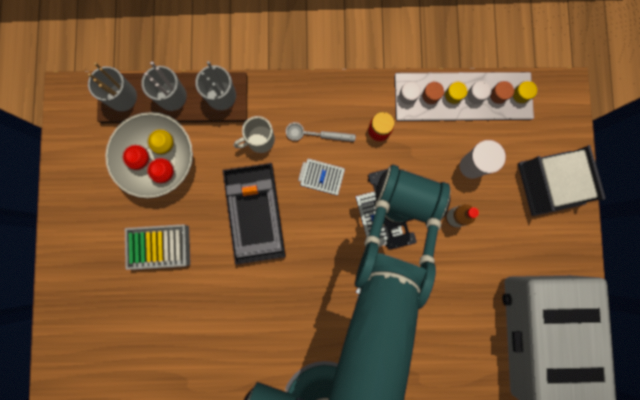

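The fingers shut on nothing: width 0, no load, and the grate still on the table. I'll check where the tool really is against the pictures.

```bash
python3 - <<'E'
from h import *
s=manip.state();print(s['tool_pos'],s['joint_pos'].round(3),R.from_rotvec(s['tcp_rot']).as_matrix().round(3).tolist())
def proj(c,p):
    q=np.linalg.inv(c['T'])@np.r_[p,1];x=q[:2]/q[2];x=x*(1+c['k1']*(x@x));K=np.array(c['intrinsics']);return (x*[K[0,0],K[1,1]]+K[:2,2]).round(1)
for n in('scene','top','wrist'):
    c=cap(n);print(n,'tcp',proj(c,s['tool_pos']),'tab',proj(c,[.5138,-.1624,.036]),'tab@top',proj(c,[.511,-.1594,.036]))
    if n!='wrist':
        P=cloud(c);print(P[130,265],P[187,270],P[215,379])
    else:
        P=cloud(c);print([ (v,P[v,322].round(3).tolist()) for v in range(150,300,10)])
c=cap('scene');cv2.imwrite('pics/s2.png',cv2.resize(c['image'][80:220,200:360],None,fx=5,fy=4.2))
E
```

```text
[ 0.51358882 -0.16229996  0.10956139] [-0.352  0.095  1.999  0.     1.048 -0.591] [[-0.001, 0.972, 0.236], [0.0, 0.236, -0.972], [-1.0, -0.001, -0.0]]
scene tcp [268.5 158.2] tab [270.  181.2] tab@top [271.4 180.9]
[ 0.60011877 -0.11807256  0.23964729] [ 0.51651823 -0.1622333   0.018114  ] [0.51580107 0.15608665 0.00757308]
top tcp [384.1 212.4] tab [380.4 214.6] tab@top [379.4 215.6]
[0.76332896 0.15876495 0.00594431] [0.59125394 0.14010161 0.05576203] [ 0.47438444 -0.093813    0.5205251 ]
wrist tcp [319.4 231.9] tab [320.3 196.1] tab@top [317.6 191.6]
[(150, [0.508, -0.131, 0.01]), (160, [0.509, -0.139, 0.013]), (170, [0.51, -0.143, 0.031]), (180, [0.512, -0.149, 0.038]), (190, [0.514, -0.157, 0.038]), (200, [0.516, -0.164, 0.038]), (210, [0.518, -0.173, 0.037]), (220, [0.52, -0.18, 0.038]), (230, [0.524, -0.199, 0.01]), (240, [0.513, -0.153, 0.141]), (250, [0.513, -0.153, 0.152]), (260, [0.513, -0.156, 0.157]), (270, [0.515, -0.16, 0.157]), (280, [0.516, -0.165, 0.157]), (290, [0.517, -0.169, 0.158])]
```

View pics/s2.png

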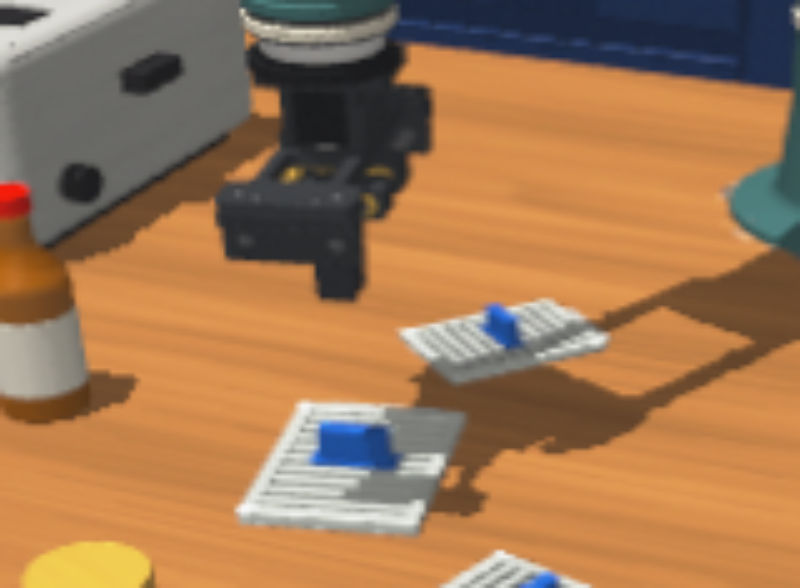

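The scene view shows the tips at (268,150), but the reported TCP projects to (268,158). Wrist depth also puts the fingertip about 30 mm above the reported TCP. So the tips closed above the tab. I'll quantify this, open and shut.

```bash
python3 - <<'E'
from h import *
import pickle
def tip(c,rt=None):
    T=np.array(c['T_tool_cam']);h,w=c['z_map'].shape;u,v=np.meshgrid(np.arange(w),np.arange(h))
    p=(rays(c,np.c_[u.ravel(),v.ravel()])*c['z_map'].reshape(-1,1))@T[:3,:3].T+T[:3,3]
    p=p[(c['z_map'].ravel()>.05)&(abs(p[:,2])<.02)&(abs(p[:,1])<.07)&(p[:,0]<.02)]
    print(len(p),np.percentile(p[:,0],[99.9,99,95]).round(4)); q=p[p[:,0]>p[:,0].max()-.006]; print(q.mean(0).round(4),q.min(0).round(4),q.max(0).round(4))
tip(cap('wrist'));tip(pickle.load(open('wg.pkl','rb')))
E
```

```text
9651 [-0.0283 -0.0312 -0.0383]
[-0.0309  0.001  -0.0095] [-0.0333 -0.0115 -0.011 ] [-0.0273  0.0136 -0.0086]
17610 [-0.0284 -0.0306 -0.0376]
[-0.031  -0.0007 -0.0051] [-0.0333 -0.0556 -0.0114] [-0.0273  0.0575  0.0092]
```

```bash
python3 - <<'E'
from h import *
G=np.array([.5138,-.1624])
manip.set_gripper(.045,15)
manip.move_linear([*G,.0],rate=.1);print(F())
for z in(-.006,-.010,-.013,-.0155):
    manip.move_linear([*G,z],rate=.04);f=F();print(z,f,manip.state()['tool_pos'])
    if f[0][2]>4: break
cap('wrist','w2.png')
manip.set_gripper(.0,10);manip.set_gripper(0,45);print(F(),manip.state()['gripper_width'],manip.state()['tool_pos'])
E
```

```text
(array([0.71, 0.06, 0.82]), array([-0.04, -0.12,  0.01]), 12.57)
-0.006 (array([ 0.37,  0.47, -0.66]), array([-0.08, -0.09, -0.03]), 12.88) [ 0.51364627 -0.16232906 -0.00607097]
-0.01 (array([-0.46,  0.  ,  0.77]), array([-0.04, -0.12,  0.02]), 13.12) [ 0.51347353 -0.16228715 -0.01034472]
-0.013 (array([-1.13, -0.74, -0.27]), array([-0.01, -0.03, -0.04]), 13.38) [ 0.51357951 -0.16229573 -0.01326952]
-0.0155 (array([ 0.38, -0.12, -0.05]), array([-0.03, -0.08, -0.04]), 13.62) [ 0.51362587 -0.16234011 -0.01569723]
(array([-0.63, -1.09,  0.54]), array([-0.07, -0.02,  0.02]), 14.48) 0.012242713196333332 [ 0.51378075 -0.16241066 -0.0154581 ]
```

View pics/w2.png

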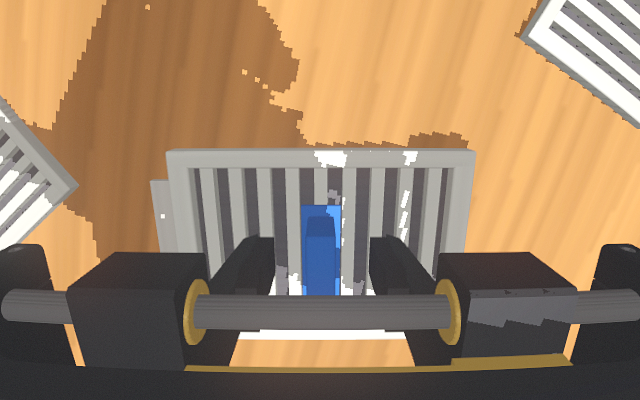

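Gripped: width 12.2 mm, which matches the tab. Next I'll lift, check the load, and carry it tilted to above the slot.

```bash
sed -i 's/^D=.*/D=-.0255/' h.py; python3 - <<'E'
from h import *
G=np.array([.5138,-.1624])
manip.move_linear([*G,.06],rate=.12);manip.dwell(.1);print(F(),manip.state()['gripper_width'])
p,r=tcp_for(XR+.0185,.075,.3);print(p)
manip.move_pose(p,r);manip.dwell(.3);print(F(),manip.state()['gripper_width'],manip.state()['tool_pos'])
cap('scene','s3.png');cap('wrist','w3.png');c=cap('scene')
cv2.imwrite('pics/s3z.png',cv2.resize(c['image'][120:280,320:480],None,fx=4.5,fy=3.7))
E
```

```text
(array([-0.27, -0.28, -3.01]), array([-0.02, -0.09,  0.  ]), 15.37) 0.011533328787637832
[0.5289208  0.18847858 0.0808787 ]
(array([ 0.74, -0.01, -1.87]), array([0.01, 0.18, 0.  ]), 16.98) 0.011716495431916116 [0.52930412 0.1877057  0.08084027]
```

View pics/s3z.png

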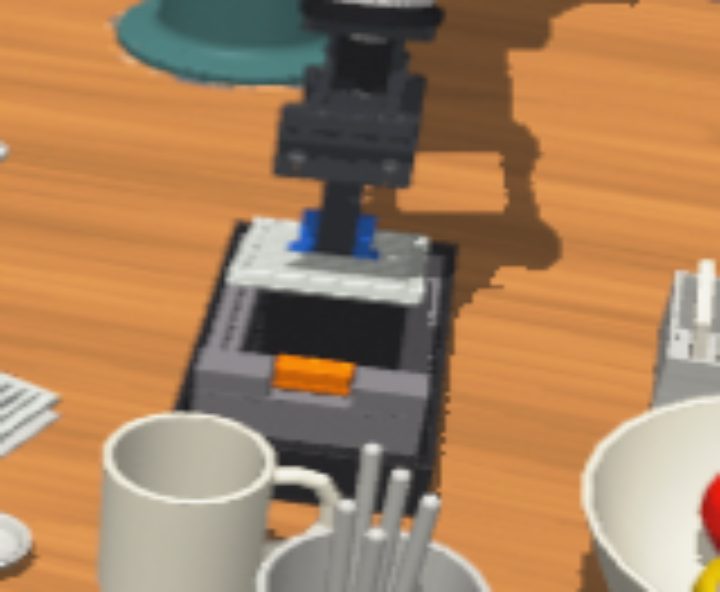

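View pics/w3.png

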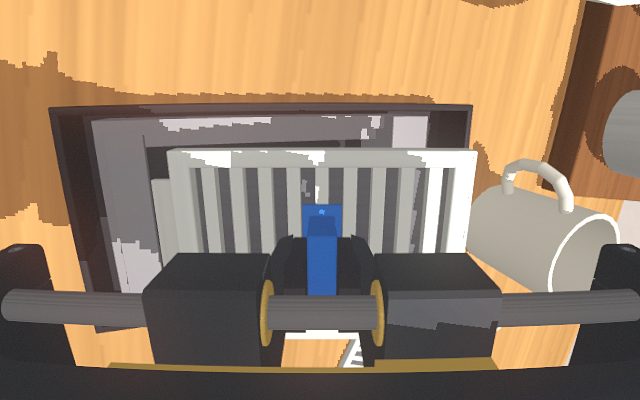

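```bash
python3 - <<'E'
from h import *
c=cap('wrist');P=cloud(c);_,Rt=toolrot(YAW,0);q=(P-C)@Rt   # tray coords
im=c['image']
s=manip.state();print((Rt.T@(s['tool_pos']-C)).round(4))
# plate edge columns
def col(u,v0,v1,st=2):
    print(u,[(v,*(q[v,u]*1000).round(1).tolist()) for v in range(v0,v1,st)])
for u in(200,260,400,450): col(u,112,168,4)
for v in(185,200,220): print(v,[(u,*(q[v,u]*1000).round(0).tolist()) for u in range(90,200,8)])
E
```

```text
[ 0.0035 -0.0003  0.0809]
200 [(112, -55.1, 65.0, 44.9), (116, -56.7, 61.5, 10.9), (120, -55.3, 60.6, 46.4), (124, -55.5, 58.5, 47.4), (128, -55.7, 56.3, 47.1), (132, -55.9, 54.0, 45.9), (136, -56.6, 50.8, 35.7), (140, -56.8, 48.5, 36.5), (144, -57.0, 46.0, 35.3), (148, -54.8, 49.7, 83.5), (152, -54.6, 49.0, 91.9), (156, -54.8, 47.1, 91.1), (160, -54.9, 45.4, 91.3), (164, -55.1, 43.4, 90.5)]
260 [(112, -17.2, 63.3, 10.1), (116, -20.2, 61.6, 33.4), (120, -21.9, 59.8, 46.2), (124, -22.1, 57.6, 47.3), (128, -22.3, 55.3, 47.8), (132, -20.8, 51.9, 34.7), (136, -46.6, 70.6, 247.9), (140, -21.1, 47.0, 35.6), (144, -18.1, 41.3, 9.3), (148, -28.1, 49.6, 92.1), (152, -29.0, 48.8, 98.9), (156, -28.9, 46.9, 98.2), (160, -29.0, 45.1, 98.0), (164, -29.1, 43.2, 98.0)]
400 [(112, 91.2, 62.4, 9.8), (116, 66.1, 61.4, 53.4), (120, 62.6, 59.3, 59.7), (124, 62.5, 56.8, 60.1), (128, 63.2, 54.3, 59.2), (132, 63.6, 51.8, 58.9), (136, 63.3, 49.4, 59.6), (140, 63.3, 46.9, 59.9), (144, 63.1, 44.4, 60.6), (148, 33.3, 49.7, 111.6), (152, 30.3, 48.8, 117.0), (156, 30.6, 46.9, 116.7), (160, 30.7, 45.1, 116.8), (16
[... 800 characters left out ...]
-126.0, 10.0, 10.0), (106, -111.0, 18.0, 43.0), (114, -105.0, 19.0, 48.0), (122, -102.0, 18.0, 46.0), (130, -97.0, 18.0, 47.0), (138, -93.0, 18.0, 48.0), (146, -89.0, 17.0, 48.0), (154, -79.0, 25.0, 78.0), (162, -75.0, 25.0, 78.0), (170, -71.0, 25.0, 79.0), (178, -67.0, 27.0, 87.0), (186, -63.0, 27.0, 88.0), (194, -60.0, 26.0, 87.0)]
220 [(90, -127.0, 2.0, 27.0), (98, -127.0, -3.0, 13.0), (106, -123.0, -4.0, 10.0), (114, -109.0, 5.0, 42.0), (122, -103.0, 6.0, 47.0), (130, -99.0, 6.0, 47.0), (138, -95.0, 6.0, 47.0), (146, -91.0, 5.0, 46.0), (154, -86.0, 4.0, 46.0), (162, -76.0, 14.0, 78.0), (170, -73.0, 14.0, 79.0), (178, -68.0, 16.0, 86.0), (186, -64.0, 16.0, 87.0), (194, -61.0, 16.0, 87.0)]
```

Plate edge y=+50, tilt 0.300 and lip tip x≈−80 mm all match the plan, with the rail at −86.5. Now I'll lower and feel forward.

```bash
python3 - <<'E'
from h import *
f0=F()[0];print(f0)
go(XR+.0185,.050,.3);print(F())
ok=True
for z in(.046,.042,.0395,.0375):
    go(XR+.0185,z,.3,rate=.03);f=F();print(z,f)
    if abs(f[0]-f0).max()>5: ok=False;break
if ok:
  for i,x in enumerate(np.r_[np.arange(.0155,.006,-.002),np.arange(.0055,.0005,-.001)]):
    go(XR+x,.0375,.3,rate=.02);manip.dwell(.03);f=F();print(round(x,4),f)
    if abs(f[0]-f0).max()>4: break
cap('wrist','w4.png');cap('scene','s4.png')
print(manip.state()['tool_pos'],manip.state()['gripper_width'])
E
```

```text
[-0.11  0.02 -2.94]
(array([ 0.45, -0.31, -2.51]), array([-0.05,  0.12,  0.  ]), 17.83)
0.046 (array([ 0.29,  0.51, -1.99]), array([-0.01,  0.19, -0.02]), 18.12)
0.042 (array([ 0.51, -0.27, -2.27]), array([-0.02,  0.14,  0.03]), 18.4)
0.0395 (array([ 0.35, -0.7 , -2.13]), array([-0.04,  0.18, -0.01]), 18.65)
0.0375 (array([ 0.69, -0.45, -2.45]), array([-0.01,  0.2 , -0.06]), 18.9)
0.0155 (array([ 0.09, -0.6 , -1.58]), array([-0.03,  0.14,  0.01]), 19.23)
0.0135 (array([-0.41,  0.18, -1.68]), array([-0.08,  0.13, -0.02]), 19.52)
0.0115 (array([-0.3 ,  0.01, -2.12]), array([-0.06,  0.13,  0.04]), 19.8)
0.0095 (array([ 0.05,  0.18, -1.22]), array([-0.03,  0.15,  0.04]), 20.08)
0.0075 (array([ 0.29, -0.07, -2.28]), array([-0.03,  0.14,  0.03]), 20.37)
0.0055 (array([ 0.72,  0.68, -2.11]), array([-0.06,  0.14,  0.01]), 20.65)
0.0045 (array([-0.11, -0.45, -2.53]), array([-0.02,  0.18,  0.01]), 20.93)
0.0035 (array([ 0.78,  0.44, -1.92]), array([-0.03,  0.17,  0.  ]), 21.22)
0.0025 (array([-0.1 , -0.68, -3.07]), array([ 0.01,  0.17, -0.02]), 21.5)
0.0015 (array([ 0.85,  0.64, -2.43]), array([-0.04,  0.1 ,  0.02]), 21.78)
[0.51226114 0.18618011 0.04351225] 0.011509001384889887
```

View pics/w4.png

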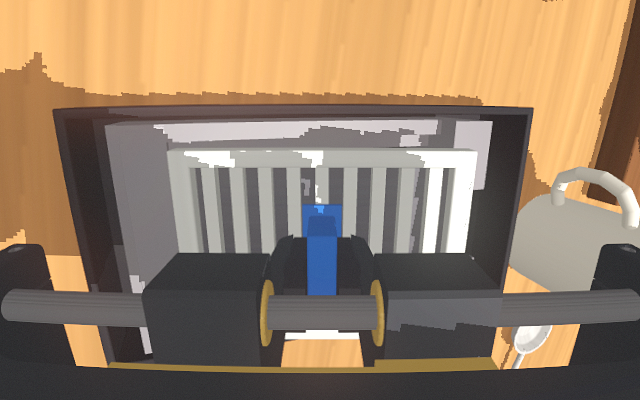

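The lip is now hidden under the rail (rail edge at u≈168) with no contact yet. I'll keep feeling forward.

```bash
python3 - <<'E'
from h import *
f0=np.array([.2,0,-2.2])
for x in np.arange(.0005,-.0065,-.001):
    go(XR+x,.0375,.3,rate=.02);manip.dwell(.05);f=F();print(round(x,4),f)
    if f[0][0]>3.5 or abs(f[0]-f0).max()>5: break
c=cap('wrist');P=cloud(c);_,Rt=toolrot(YAW,0);q=(P-C)@Rt
for v in(160,185,205): print(v,[(u,*(q[v,u]*1000).round(0).tolist()) for u in range(130,200,5)])
E
```

```text
0.0005 (array([ 3.79, -1.67, -2.43]), array([-0.22, -0.53, -0.04]), 22.18)
160 [(130, -102.0, 46.0, 48.0), (135, -100.0, 46.0, 48.0), (140, -99.0, 46.0, 46.0), (145, -96.0, 46.0, 47.0), (150, -94.0, 46.0, 48.0), (155, -92.0, 46.0, 47.0), (160, -90.0, 46.0, 48.0), (165, -88.0, 45.0, 47.0), (170, -85.0, 46.0, 51.0), (175, -83.0, 46.0, 49.0), (180, -81.0, 46.0, 51.0), (185, -79.0, 46.0, 51.0), (190, -77.0, 46.0, 52.0), (195, -74.0, 46.0, 52.0)]
185 [(130, -104.0, 35.0, 46.0), (135, -102.0, 35.0, 48.0), (140, -100.0, 35.0, 47.0), (145, -98.0, 34.0, 47.0), (150, -96.0, 34.0, 48.0), (155, -93.0, 34.0, 47.0), (160, -91.0, 34.0, 48.0), (165, -89.0, 34.0, 47.0), (170, -87.0, 34.0, 47.0), (175, -84.0, 34.0, 50.0), (180, -82.0, 34.0, 49.0), (185, -80.0, 34.0, 51.0), (190, -78.0, 34.0, 51.0), (195, -76.0, 33.0, 47.0)]
205 [(130, -105.0, 26.0, 47.0), (135, -103.0, 25.0, 47.0), (140, -101.0, 26.0, 48.0), (145, -99.0, 25.0, 47.0), (150, -97.0, 25.0, 47.0), (155, -95.0, 25.0, 47.0), (160, -92.0, 25.0, 48.0), (165, -90.0, 24.0, 47.0), (170, -88.0, 24.0, 47.0), (175, -86.0, 24.0, 49.0), (180, -83.0, 24.0, 49.0), (185, -81.0, 25.0, 51.0), (190, -79.0, 24.0, 51.0), (195, -77.0, 24.0, 51.0)]
```

Soft contact at 4 N: the rail is really about 2.5 mm further forward than measured. I'll back off slightly and feel for the ledges.

```bash
sed -i 's/XR=-.0865/XR=-.089/' h.py; python3 - <<'E'
from h import *
go(XR+.0045,.0375,.3,rate=.02);print(F())
for z in np.arange(.037,.0310,-.001):
    go(XR+.0045,z,.3,rate=.02);manip.dwell(.05);f=F();print(round(z,4),f)
    if f[0][2]>1.5: break
E
```

```text
(array([ 1.49, -0.46, -1.01]), array([-0.11, -0.08, -0.03]), 22.48)
0.037 (array([ 1.5 , -0.76, -0.99]), array([-0.05, -0.01, -0.04]), 22.78)
0.036 (array([ 2.19,  0.16, -1.86]), array([ 0.01, -0.1 , -0.02]), 23.08)
0.035 (array([ 1.68, -0.15, -1.72]), array([ 0.03, -0.14, -0.06]), 23.38)
0.034 (array([ 1.79,  0.09, -2.23]), array([ 0.03, -0.24, -0.03]), 23.68)
0.033 (array([1.31, 0.35, 1.48]), array([-0.08,  0.03, -0.04]), 23.98)
0.032 (array([-0.06,  0.5 ,  4.88]), array([-0.13,  0.26,  0.01]), 24.28)
```

```bash
python3 - <<'E'
from h import *
manip.set_gripper(0,60);print(F(),manip.state()['gripper_width'])
for t in np.arange(.27,.085,-.03):
    px=XR+max(.002,.01*np.sin(t)+.0015)
    go(px,.0335,t,rate=.03);manip.dwell(.03);f=F();print(round(t,3),f)
    if f[0][2]>12 or abs(f[0][0])>9: print('stop');break
cap('wrist','w5.png');cap('scene','s5.png');c=cap('scene')
cv2.imwrite('pics/s5z.png',cv2.resize(c['image'][140:260,340:440],None,fx=6,fy=4.9))
E
```

```text
(array([ 0.25, -0.53,  4.66]), array([-0.09,  0.3 , -0.03]), 24.5) 0.011084742916943172
0.27 (array([ 2.67, -0.58,  1.47]), array([-0.09, -0.15, -0.1 ]), 24.78)
0.24 (array([ 3.43, -0.33,  1.95]), array([-0.09, -0.31, -0.01]), 25.07)
0.21 (array([ 3.33, -1.05,  1.2 ]), array([-0.17, -0.42,  0.01]), 25.35)
0.18 (array([ 4.16, -0.44,  1.96]), array([-0.1 , -0.45, -0.06]), 25.63)
0.15 (array([ 4.22, -0.92,  2.02]), array([-0.16, -0.51, -0.06]), 25.92)
0.12 (array([ 3.33, -0.25,  3.66]), array([-0.13, -0.51, -0.02]), 26.2)
0.09 (array([ 4.4 , -1.03,  1.6 ]), array([-0.07, -0.59, -0.  ]), 26.48)
```

View pics/w5.png

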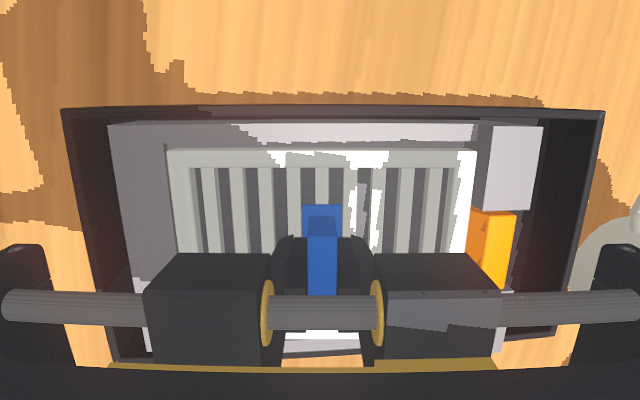

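View pics/s5z.png

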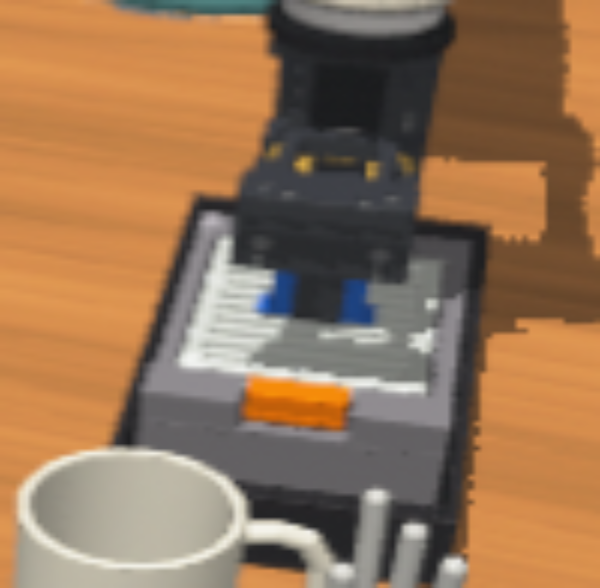

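```bash
python3 - <<'E'
from h import *
for t in np.arange(.075,-.031,-.015):
    px=XR+max(.0025,.01*np.sin(t)+.0025)
    go(px,.0335,t,rate=.02);manip.dwell(.05);f=F();print(round(t,3),f)
    if f[0][2]>22 or abs(f[0][0])>12: print('stop');break
cap('wrist','w6.png');c=cap('scene');print(manip.state()['gripper_width'])
cv2.imwrite('pics/s6z.png',cv2.resize(c['image'][140:260,340:440],None,fx=6,fy=4.9))
c=cap('wrist');P=cloud(c);_,Rt=toolrot(YAW,0);q=(P-C)@Rt
X,Y,Z=[q[...,i]*1000 for i in range(3)]
for x in range(-80,60,10):
    m=(abs(X-x)<3)&(Y>42)&(Y<49.5)&(Z>25)&(Z<90);print(x,m.sum(),np.median(Z[m]).round(1),end='; ')
E
```

```text
0.075 (array([2.21, 0.92, 3.34]), array([-0.02, -0.1 , -0.06]), 26.93)
0.06 (array([0.91, 0.49, 3.19]), array([ 0.02,  0.16, -0.12]), 27.23)
0.045 (array([0.28, 1.  , 4.64]), array([ 0.08,  0.26, -0.04]), 27.53)
0.03 (array([-0.51,  0.98,  3.26]), array([0.1 , 0.45, 0.01]), 27.83)
0.015 (array([-0.31,  0.88,  1.82]), array([ 0.12,  0.52, -0.05]), 28.13)
0.0 (array([-3.15,  0.73,  6.69]), array([ 0.  ,  0.39, -0.07]), 28.43)
-0.015 (array([-6.06,  0.52, 12.98]), array([-0.09,  0.33, -0.03]), 28.73)
-0.03 (array([-8.12, -0.47, 18.91]), array([-0.11,  0.52, -0.03]), 29.03)
0.011648876390559964
-80 204 45.6; -70 198 45.6; -60 208 45.6; -50 217 45.7; -40 220 45.7; -30 226 45.5; -20 211 45.7; -10 225 45.7; 0 220 45.7; 10 222 45.6; 20 227 45.5; 30 221 45.5; 40 213 45.6; 50 224 45.5;
```

View pics/w6.png

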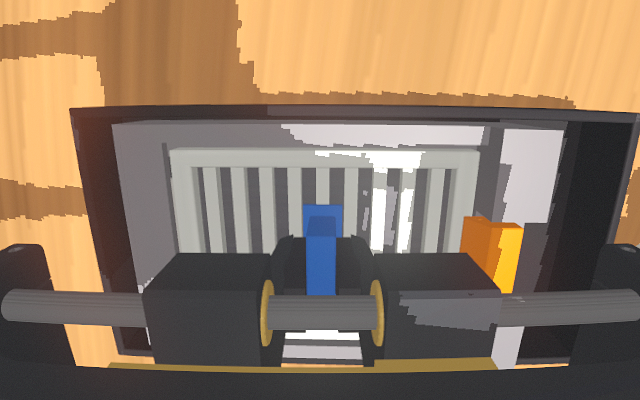

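View pics/s6z.png

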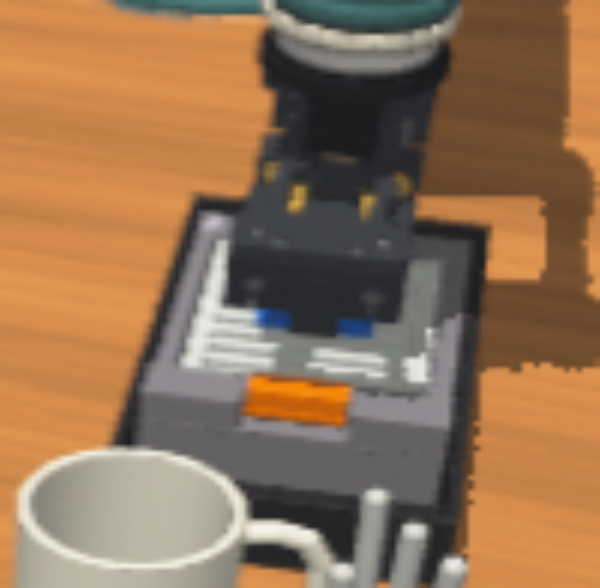

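The plate reads level at a uniform 45.6 mm, against 44 plus the roughly 1.6 mm depth bias. The orange catch (left edge u≈461) now overlaps the plate's rear edge (u≈478). I'll relax the load, let go and verify.

```bash
python3 - <<'E'
from h import *
go(XR+.0025,.0338,0,rate=.02);manip.dwell(.1);print(F())
manip.set_gripper(.03,10);print(F(),manip.state()['gripper_width'])
p=manip.state()['tool_pos'];manip.move_linear([p[0],p[1],p[2]+.06],rate=.08)
_,Rt=toolrot(YAW,0);l=Rt[:,1]
t=p+np.array([0,0,.2])-.045*l;manip.move_linear(t,rate=.15);manip.set_gripper(.06);manip.dwell(.3);print(F())
c=cap('wrist','w7.png');P=cloud(c);q=(P-C)@Rt
cv2.imwrite('pics/w7z.png',cv2.resize(c['image'][40:230,170:480],None,fx=2.5,fy=2.5))
X,Y,Z=[q[...,i]*1000 for i in range(3)]
for y0,y1 in((42,49),(-49,-42)):
  for x in range(-84,60,8):
    m=(abs(X-x)<3)&(Y>y0)&(Y<y1)&(Z>25)&(Z<90);print(x,np.median(Z[m]).round(1) if m.sum() else None,end='; ')
  print()
m=(abs(Y)<10);print([(x,np.median(Z[m&(abs(X-x)<1)]).round(1)) for x in range(40,76,2) if (m&(abs(X-x)<1)).any()])
cap('top','t7.png')
E
```

```text
(array([-2.84, -0.95,  4.59]), array([-0.11,  0.29, -0.05]), 29.56)
(array([-0.42, -0.35,  0.83]), array([-0.05, -0.06, -0.02]), 30.02) 0.029795604912350452
(array([-0.1 , -0.22, -0.47]), array([-0.03, -0.1 ,  0.05]), 32.97)
-84 45.8; -76 45.5; -68 45.7; -60 45.7; -52 45.5; -44 45.8; -36 45.7; -28 45.6; -20 45.5; -12 45.4; -4 45.7; 4 45.6; 12 45.7; 20 45.8; 28 45.5; 36 45.8; 44 45.7; 52 45.6; 
-84 46.1; -76 45.7; -68 45.8; -60 45.4; -52 45.9; -44 45.7; -36 45.5; -28 45.8; -20 45.7; -12 45.7; -4 45.6; 4 45.7; 12 45.5; 20 45.6; 28 45.7; 36 45.7; 44 45.8; 52 45.8; 
[(40, np.float64(44.3)), (42, np.float64(38.7)), (44, np.float64(39.4)), (46, np.float64(45.8)), (48, np.float64(45.5)), (50, np.float64(46.0)), (52, np.float64(51.1)), (54, np.float64(54.7)), (56, np.float64(58.3)), (58, np.float64(60.7)), (60, np.float64(61.4)), (62, np.float64(61.6)), (64, np.float64(62.0)), (66, np.float64(61.4)), (68, np.float64(61.5)), (70, np.float64(61.3)), (72, np.float64(61.1))]
```

View pics/w7z.png

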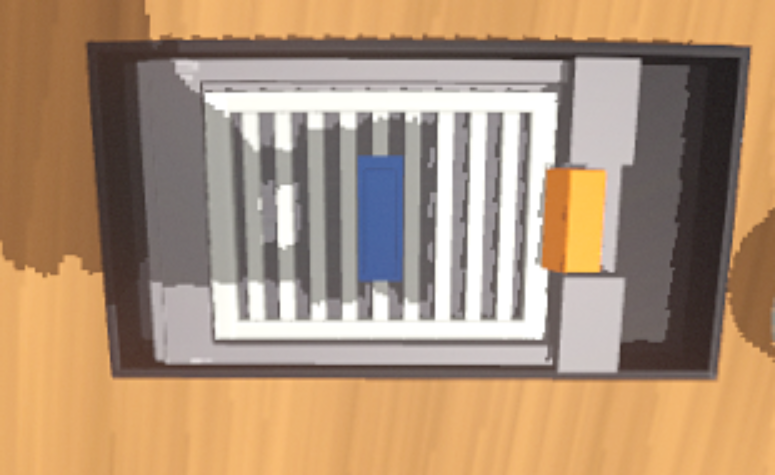

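View pics/t7.png

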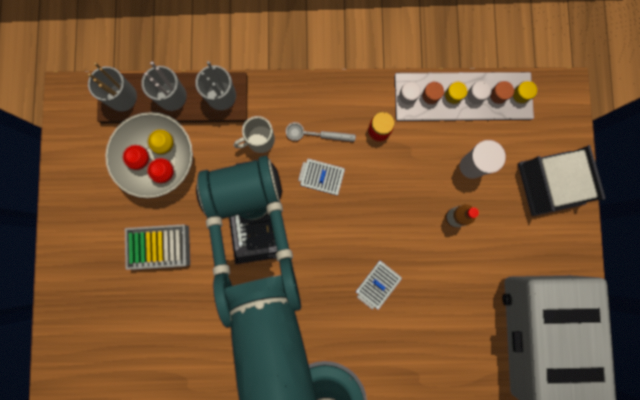

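```bash
python3 - <<'E'
from h import *
order.close_job();print(F())
E
```

```text
the job is handed in; nothing more can be done
the job is handed in; nothing more can be done
```

The grate is back on the drip tray and latched, and I handed the job in at about 33 s of the 69 s allowed. I hooked the lip under the front rail at a 0.3 rad tilt, felt for the ledges, pivoted the rear down until the catch closed over it, then let go and retreated.

**Last checks:**
- **Flat and home:** the plate's top reads a uniform 45.4 to 46.1 mm along both sides. That fits the 44 mm home height, since the wrist depth reads about 1 to 2 mm high throughout.
- **Catch:** its face starts at tray x ≈ 51 mm, as it did before, and it overlaps the plate's rear edge.
- **Contact and bystanders:** the wrist force was back to zero, and nothing else on the table looked moved in the top view.
- **Forces:** these were sampled between steps, not continuously. The highest reading while feeling for the rail and ledges was about 5 N. It reached about 20 N in the final press.

**What went wrong or disagreed:**
- **First grasp missed:** the real fingertips sit about 28 mm behind the reported TCP (tool centre point), so the fingers closed above the tab. I measured the gap in the wrist image and grasped again lower.
- **Rail position:** contact put the rail about 2.5 mm further forward than I had measured in the images. I corrected for it before pivoting.
- **Camera difference:** the top and wrist cameras disagreed by about 3.5 mm sideways on the grate. I used the wrist camera, and the fit bore it out.

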